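Load the mould insert under the sprung hold-down

TASK

Take the brass mould insert by its wooden handle, set it in the guide of the holding fixture with its bevelled nose ahead, and push it so that the nose drives the sprung arm back and up and the insert slips beneath it. Push on by feel until the insert is fully home against the end stop and the arm's roller has dropped into the cross groove and bears down there, then let go. Push gently, never force it hard against the stop, and leave the things lying round about where they are.

Things in the scene. Friction and masses are not known exactly. Their poses are not given: they have to be found in the camera images.
- insert_handle (a point): Mould insert: brass bar 110 long, 30 wide, 18 high, lying flat, with an upright wooden handle on its rear: 28 long, 18 wide, top 58 above the bar's underside. Point inside the handle on its middle line, 40 above the underside, 92 behind the nose's end, 18 ahead of the rear end. x along the bar to the nose, y across (the handle's 18), z up. About 0.26 kg; the brass is slippery.
- insert_nose (a point): Bottom edge of the insert's bevelled nose, middle of its width. x ahead, z up. The nose is 6 high at its end and rises in a straight 22 degree bevel over 30 to the bar's full height of 18. A cross groove 15 wide and 7 deep runs right across the bar's top, its middle 47 behind this point.
- fixture: Holding fixture, fixed: grey base plate 230 x 90 x 12, top at z = 12, from x = -85 to +145. Origin on the underside, on the guide's middle line; x the way the insert is pushed in, z up. Behind the fences stands a dark post, 50 high over the bench, with the end stop (10 above the plate) and the sprung arm; it is clamped anywhere along 52 of its slot, differs each time and is not measured.
- guide_mouth (a point): Mouth of the guide: point on the plate's top on the middle line where the two parallel steel fences begin (x = -30 of the fixture); x points in. Fences: 12 high, 33 apart (1.5 play each side), running 75 in from here; before here they flare outward over 26 to 50 apart. With the insert home, the nose is 106 in from here, plus or minus 26 as the post is clamped.
- hold_down (a joint): Angle (rad) of the sprung arm on its hinge across the guide: 0 at rest with its brass roller (14 diameter) 7 above the plate, growing as it lifts; about 0.18 on the bar's top, 0.07 in the groove. Spring: 4 to 6 N down at the roller. Driving the nose under takes 4 to 11 N along the guide; just after the drop into the groove the nose meets the rigid stop. Over 20 N on stop and roller together is forcing.
- slag: Bystander: lump of black scrap glass, 34 x 52 x 26, origin at the underside's middle.
- cork: Bystander: scorched cork block, 30 x 60 x 24, origin at the underside's middle.
- graphite_block: Bystander: flat dark graphite pad, 52 x 82 x 11, origin at the underside's middle.
- lighter: Bystander: small black lighter lying down, 24 x 65 x 12, origin at the underside's middle.
Mind the look-alikes: they are no part of the job. Leave any green look-alike of the part that bears insert_handle alone.

How it is judged:
On the way:
1. the insert lies in the guide and its nose has driven the sprung arm up (value of joint hold_down above 0.15 rad and x of insert_handle in the frame of fixture above -0.085 m and z of insert_handle in the frame of fixture below 0.058 m), for 0.05 s.
At the end, for the whole second after the job is handed in: The insert lies flat and at rest in the guide (3 mm of the plate, 4 mm of the middle line, 0.08 rad of straight, 0.05 rad of upright), its handle point 46 mm before to 15 mm past the fixture's origin; the arm's roller bears in the cross groove (arm angle 0.025 to 0.10 rad) (value of joint hold_down between 0.025 and 0.1 rad and x of insert_handle in the frame of fixture between -0.046 and 0.015 m and y of insert_handle in the frame of fixture between -0.004 and 0.004 m and z of insert_handle in the frame of fixture below 0.055 m and angle between the x axis of insert_handle and the x axis of fixture, either way round below 0.08 rad and angle between insert_handle's own z axis and vertical below 0.05 rad and linear speed of insert below 0.01 m/s and velocity of joint hold_down below 0.1 rad/s); the robot touches nothing.
It fails at once if the insert is forced against the post (end stop and roller together) with more than 20 N (contact force between insert and post above 20 N).
It fails at once if a thing lying round about is moved by more than 30 mm (distance of any of slag, cork, graphite_block, lighter from where it was at the start of the episode above 0.03 m).
It also fails if it takes over 51 s, if anything falls off the work surface, if the arm or the gripper's body presses on something with over 40 N, if the wrist force passes 120 N, or if a joint passes its speed limit or range.

ROBOT

A 7-joint arm with a two-finger parallel gripper is mounted at the origin on a cart in front of the work surface, level with it; the furniture and walls round the work are solid. World frame = base frame: x ahead of the robot, y to its left, z up, the work surface at z = 0. Lengths are in m, angles in rad, forces in N, time in s.
With the tool pointing down it reaches from about 0.4 to 0.85 m from the base axis. Payload 10.4 kg.
Tool frame: the origin (TCP) lies on the centre line of the jaws, within the pads' length; the fingertips stand 22 mm ahead of it and the grasp point (between the pads) lies 3 mm ahead of it; x points along the fingers, y is the direction in which the jaws open and shut, and the axes are right-handed (so a half turn about x gives the same grasp; the last joint's range is limited). The gripper opens to 87 mm and grips with 3 to 60 N. Pads are 19 mm wide; open, the fingers measure 117 mm over their backs; the gripper's body (75 mm by 190 mm) begins 51 mm behind the grasp point.
Start: joints at [-1.229, 0.332, -0.065, 1.46, 0.022, 1.35, -0.088], TCP at [0.223, 0.584, 0.245] pointing down, gripper open.
Joint ranges: [-2.6, 2.6], [-0.5, 2.12], [-1.47, 1.34], [0.16, 2.42], [-1.27, 4.41], [0.06, 2.06], [-2.6, 2.6]. Speed limits (rad/s): [2.22, 2.22, 2.79, 2.79, 3.14, 3.14, 3.14].

INTERFACE

Orientations are given as a unit quaternion [x, y, z, w].
In Python, from bench import * gives the robot as it stands.
- The arm moves only by the tool arm_command, never from a script. Its argument "targets" is one flat list of numbers, 7 for each row, row after row: the turn, a rotation vector about the tool's x, y, z in units of 45 degrees (1.0 is 45 degrees), then the shift along the tool's x, y, z in units of 25 mm (1.0 is 25 mm), then the opening, from 0 (shut) to 1 (fully open). In form: [wx, wy, wz, tx, ty, tz, fingers, wx, wy, wz, tx, ty, tz, fingers, ...]. A call has 1 to 12 rows; each row shifts and turns the pose as measured when the row begins, along the tool's axes as they then stand; what a row does not reach is not made up. A row lasts 1/12 s, in which the tool goes at most 41.7 mm and 7.16 degrees, less where a joint would pass 70% of its speed; a pose out of reach is approached as far as the arm can. A call with a number of a shift or a turn outside -1 to 1 is refused whole. A call with a gripper value outside its range is refused whole. The fingers move at their own pace and stop on an object; "newtons" is the grip in N (left out, the last holds). Time passes only in rows, so rows that do not move let the fingers close. It gives the time, the measured TCP pose, the force and the opening at its end, in the units of the state.
- read_state(): the state, without advancing time (a new reading comes with each control period).
- camera(name): name is "scene" or "top"; returns the picture (400x640x3 uint8, red, green, blue); there is no depth.
- calibration(name): a dict with "camera_matrix" (3x3 intrinsics, pixels), "R" (3x3) and "t" (3): a world point X has camera coordinates R X + t. Camera axes: x right, y down, z forward; pixel columns grow to the right and rows downward; lengths in m; the calibration is good to about 2 mm. A picture is of the moment at which its call begins. calibration takes no time and is no camera call.
- close_job(): hands the job in, once; it reports no verdict.
The state is a dict: "time": time; "joint_positions": joint angles; "joint_vel": joint speeds; "joint_torque": joint torques, N m; "ee_pos": TCP position; "eef_rot": TCP orientation; "ft_force": force on the tool from outside, world axes, zero at the start; "torque": the same for the moment, N m; "width": finger opening in m.
Only numpy, scipy, OpenCV 4.12 (cv2) and the standard library are available. Lean on these libraries where they do the work, as an engineer would, in place of code of your own. Each camera call takes 0.05 s, during which the arm holds its last target.

## Working session

There is one attempt and no reset: what is moved stays moved. The work goes in short steps, Python scripts to look and compute and a tool call to move; the robot and the scene stay as the last step left them, time stands still between calls to the robot, and variables do not carry over. Pictures are saved under pics/ and viewed, and the job is handed in when it is done.

Besides the shell and the picture viewer there is one more tool, called after "Call:" by a JSON object that holds its "api" and its "payload". arm_command: Moves the arm, as the interface text tells. Shifts and turns lie within -1 to 1; 1 stands for 25 mm of shift or 45 degrees of turn. Its arguments: {"type":"object","properties":{"targets":{"type":"array","items":{"type":"number","minimum":-1,"maximum":1}},"newtons":{"type":"number"}},"required":["targets"]}

```bash
mkdir -p pics; ls; python3 - <<'E'
from bench import *
import cv2
s=read_state();print(s)
for n in("scene","top"):
    im=camera(n);cv2.imwrite(f"pics/{n}0.png",im[:,:,::-1]);c=calibration(n);print(c)
E
```

```text
pics
{'time': 0.0, 'joint_positions': array([-1.22858304,  0.33284675, -0.06465522,  1.46094288,  0.02162944,
        1.34990665, -0.08849758]), 'joint_vel': array([-1.74524909e-03, -1.36634586e-04,  1.14508872e-03,  9.12097393e-04,
        2.60755603e-04, -6.31078024e-05,  2.19856501e-04]), 'joint_torque': array([ 4.07216730e-04, -6.23251247e+01,  2.47356546e-02, -3.89900994e+01,
       -6.13435591e-02,  3.95122357e-02,  1.51147924e-04]), 'ee_pos': array([0.22289483, 0.58352007, 0.24376877]), 'eef_rot': array([ 0.12777613,  0.6954268 , -0.12876628,  0.695323  ]), 'ft_force': array([ 0.02379647, -1.03391812,  0.09141862]), 'torque': array([-0.0070498 , -0.04420558,  0.00312411]), 'width': 0.08724413904566707}
{'camera_matrix': array([[407.63142025,   0.        , 320.62257714],
       [  0.        , 407.63142025, 200.91816578],
       [  0.        ,   0.        ,   1.        ]]), 'R': array([[ 0.79487481, -0.60668233,  0.01051606],
       [-0.39540912, -0.53105505, -0.74942122],
       [ 0.46024521,  0.5915379 , -0.66201001]]), 't': array([-0.54813534,  0.2417148 ,  0.82712014])}
{'camera_matrix': array([[507.17527914,   0.        , 322.32202291],
       [  0.        , 507.17527914, 197.41138651],
       [  0.        ,   0.        ,   1.        ]]), 'R': array([[-0.00658279, -0.99989222,  0.01312337],
       [-0.99771384,  0.00568462, -0.06734076],
       [ 0.0672589 , -0.01353666, -0.99764372]]), 't': array([-0.07712725,  0.62866865,  1.20561612])}
```

View pics/scene0.png

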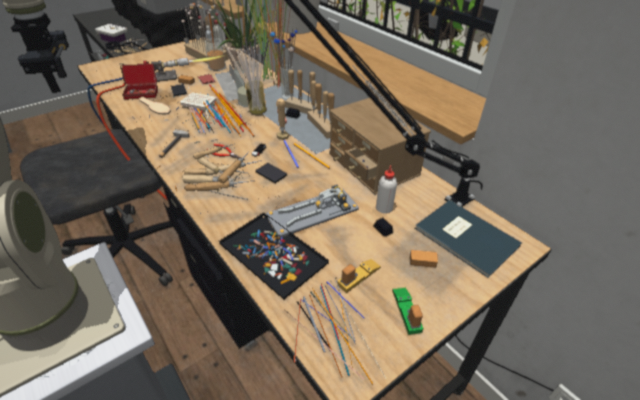

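View pics/top0.png

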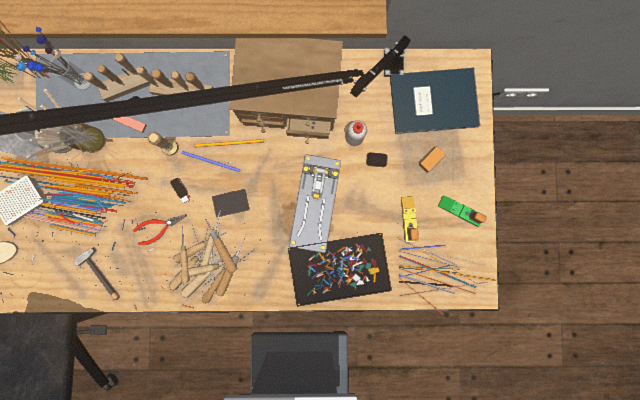

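The top view shows the brass insert at about (409,218), the green look-alike at (461,210), and the fixture at about (315,203). I'll enlarge these.

```bash
cat > h.py <<'E'
import numpy as np,cv2
from bench import *
def ray(n,u,v):
    c=calibration(n);K=c["camera_matrix"];R=c["R"];t=c["t"]
    d=R.T@np.linalg.solve(K,[u,v,1.]);return -R.T@t,d
def px(n,u,v,z):
    o,d=ray(n,u,v);return o+d*(z-o[2])/d[2]
def proj(n,X):
    c=calibration(n);p=c["camera_matrix"]@(c["R"]@np.asarray(X,float)+c["t"]);return p[:2]/p[2]
def crop(src,dst,x,y,w,h,k,grid=10):
    im=cv2.imread(src)[y:y+h,x:x+w];im=cv2.resize(im,None,fx=k,fy=k,interpolation=cv2.INTER_CUBIC)
    for i in range(0,w):
        if (x+i)%grid==0: cv2.line(im,(i*k,0),(i*k,6),(0,0,255),1);cv2.putText(im,str(x+i),(i*k,16),0,.33,(0,0,255))
    for j in range(0,h):
        if (y+j)%grid==0: cv2.line(im,(0,j*k),(6,j*k),(0,0,255),1);cv2.putText(im,str(y+j),(8,j*k+4),0,.33,(0,0,255))
    cv2.imwrite(dst,im)
E
python3 - <<'E'
from h import *
crop("pics/top0.png","pics/c1.png",380,185,110,65,7)
crop("pics/top0.png","pics/c2.png",275,145,75,110,5)
crop("pics/scene0.png","pics/c3.png",325,250,110,85,7)
crop("pics/scene0.png","pics/c4.png",262,178,105,62,7)
E
```

```text
(no output)
```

View pics/c1.png

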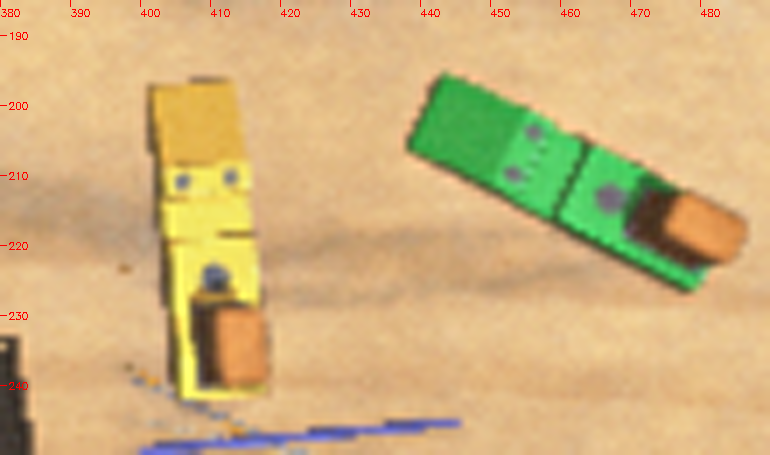

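View pics/c2.png

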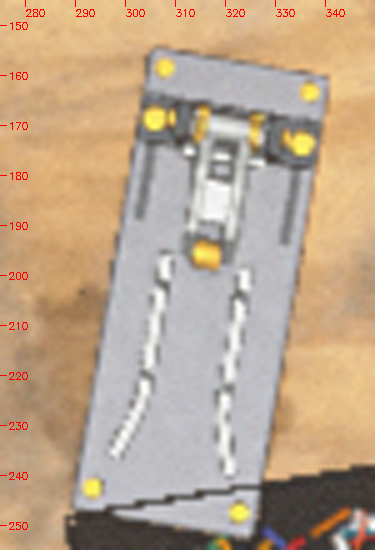

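View pics/c3.png

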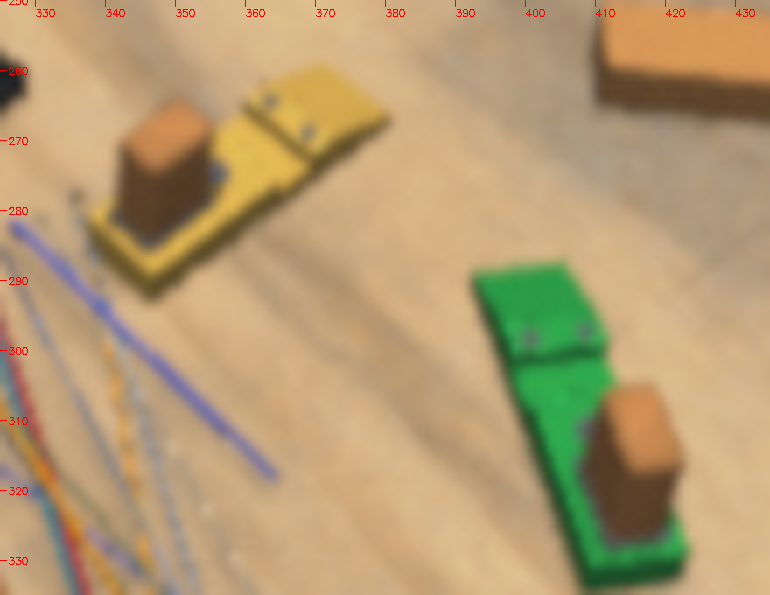

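View pics/c4.png

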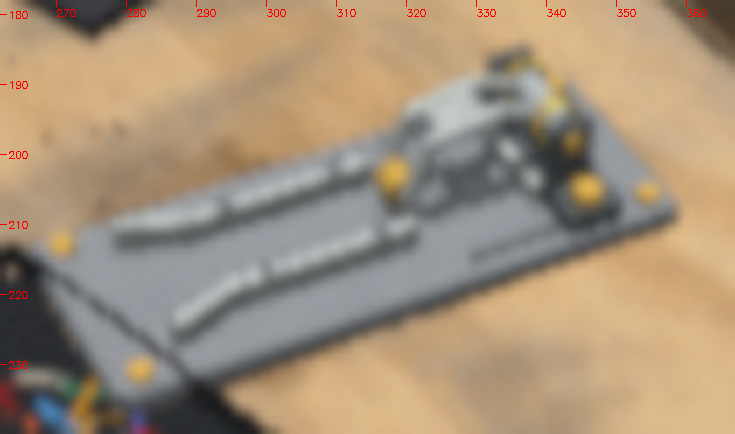

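Candidates for the insert: the yellow brass bar with wooden handle at top view (409,218) and the green look-alike at (461,210). The orange block at (431,159) and black items (376,159), (180,188), (230,202) are bystanders. The close crop confirms I want the yellow one. Next I'll fit its pose and the fixture's.

```bash
cat >> h.py <<'E'
from scipy.optimize import least_squares
def fit(obs,x0,zb):
    # obs: list (cam,u,v,X,Y,Z local); pose x,y,yaw
    def f(p):
        c,s=np.cos(p[2]),np.sin(p[2]);r=[]
        for n,u,v,X,Y,Z in obs:
            r+=list(proj(n,[p[0]+c*X-s*Y,p[1]+s*X+c*Y,zb+Z])-[u,v])
        return r
    q=least_squares(f,x0,loss="soft_l1");return q.x,np.round(np.array(q.fun if False else f(q.x)).reshape(-1,2),1)
E
python3 - <<'E'
from h import *
F=[("top",305.4,154.6,.145,.045,.012),("top",340.6,160.4,.145,-.045,.012),("top",290.2,247,-.085,.045,.012),("top",326.6,252.2,-.085,-.045,.012)]
print(fit(F,[.6,0,-.1],0))
# insert: origin nose bottom edge centre
x0=[px("top",407,198,0)[0],px("top",407,198,0)[1],0.1];print(x0)
T=[("top",401.7,197,0,.015,.006),("top",411.5,196.5,0,-.015,.006),("top",405,242,-.11,.015,.018),("top",418,241,-.11,-.015,.018),
("top",410.2,229,-.078,.009,.058),("top",417,228.7,-.078,-.009,.058),("top",411.2,240.4,-.106,.009,.058),("top",418.2,240,-.106,-.009,.058)]
S=[("scene",380.5,267,0,-.015,.006),("scene",371,259,0,.015,.006),("scene",346.5,290,-.11,-.015,.018),("scene",337.8,281.5,-.11,.015,.018),
("scene",347,274.5,-.106,-.009,.058),("scene",355.5,269,-.078,-.009,.058),("scene",342,270.5,-.106,.009,.058),("scene",350,264,-.078,.009,.058)]
for o in (T,S,T+S):print(fit(o,x0,0))
for g in [(405,210),(409.6,176)]:pass
# roller center height ~ .019 ; top view
for u,v in[(316.2,195.5)]:print("roller",px("top",u,v,.026))
print("roller scene",px("scene",318.3,202.5,.019))
for n in("top","scene"):
    c=calibration(n);print(n,-c["R"].T@c["t"])
for u,v in [(233,50),(400,60),(320,82)]:print(px("top",u,v,.3))
E
```

```text
(array([ 0.58501931, -0.06018342, -0.16238637]), array([[-0.4, -0.4],
       [ 0.6, -0.5],
       [-0.2,  0.2],
       [ 0.1,  0.8]]))
[np.float64(0.6269992695966109), np.float64(-0.2902725544330368), 0.1]
(array([ 0.62953919, -0.28854972,  0.06923881]), array([[-1.1,  0.3],
       [ 1.3, -0.1],
       [ 0.4,  0.2],
       [-0.3,  0.2],
       [-0.4, -0.3],
       [ 0.4, -0.6],
       [-0.4,  0.2],
       [ 0.3,  0.1]]))
(array([ 0.62773096, -0.2904302 ,  0.08140039]), array([[ 0.1, -0.2],
       [-0.1,  0.3],
       [ 0.2,  0. ],
       [-0.8, -0. ],
       [ 0. ,  1. ],
       [ 1. , -0.5],
       [-1. , -0.1],
       [ 0.4, -0.4]]))
(array([ 0.62892421, -0.28955298,  0.07266603]), array([[-0.6,  0.5],
       [ 1.7,  0.1],
       [ 1. ,  0.5],
       [ 0.3,  0.5],
       [ 0.1, -0. ],
       [ 0.9, -0.4],
       [ 0.2,  0.5],
       [ 0.8,  0.3],
       [ 0.2, -0.6],
       [ 0.1, -0.2],
       [ 0. , -0.8],
       [-0.9, -0.8],
       [-0.1,  0.3],
       [ 0.9, -1.2],
       [-1.1, -0.9],
       [ 0.4, -1.2]]))
roller [ 0.63259729 -0.06619336  0.026     ]
roller scene [ 0.63926658 -0.05549568  0.019     ]
top [ 0.54563528 -0.06437266  1.24612255]
scene [ 0.15059712 -0.69345308  0.73447224]
[0.89151623 0.09091312 0.3       ]
[ 0.87143467 -0.22720979  0.3       ]
[ 0.82909839 -0.07424666  0.3       ]
```

```bash
python3 - <<'E'
from h import *
def tri(a,b):
    o1,d1=ray("top",*a);o2,d2=ray("scene",*b);d1/=np.linalg.norm(d1);d2/=np.linalg.norm(d2)
    s=np.linalg.lstsq(np.c_[d1,-d2],o2-o1,rcond=None)[0];p,q=o1+s[0]*d1,o2+s[1]*d2;return np.round((p+q)/2,4),np.linalg.norm(p-q)
crop("pics/top0.png","pics/d1.png",280,225,115,85,6)
crop("pics/scene0.png","pics/d2.png",215,205,120,95,6)
print(tri((289,248),(264,214)),tri((383,233.5),(327,260.5)))
print("roller",tri((316.2,195.5),(318.3,202.5)))
f=np.array([.585,-.0602]);c,s=np.cos(-.162),np.sin(-.162)
for X,Y in[(-.03,.0165),(-.03,-.0165),(.045,.0165),(.045,-.0165),(-.056,.025),(-.056,-.025)]:
    P=[f[0]+c*X-s*Y,f[1]+s*X+c*Y,.024];print(X,Y,proj("top",P).round(1),proj("scene",P).round(1))
E
```

```text
(array([0.5062, 0.0006, 0.0099]), np.float64(0.0006809485784907644)) (array([ 0.5381, -0.226 ,  0.0177]), np.float64(0.004721728435737593))
roller (array([ 0.6319, -0.0659,  0.0304]), np.float64(0.0009584229732661939))
-0.03 0.0165 [305.1 226.5] [289.2 210.2]
-0.03 -0.0165 [318.7 228.7] [294.7 218.1]
0.045 0.0165 [310.  195.8] [315.1 201.3]
0.045 -0.0165 [323.5 197.9] [321.1 208.8]
-0.056 0.025 [299.9 236.7] [278.5 211.4]
-0.056 -0.025 [320.5 239.9] [286.7 223.6]
```

View pics/d1.png

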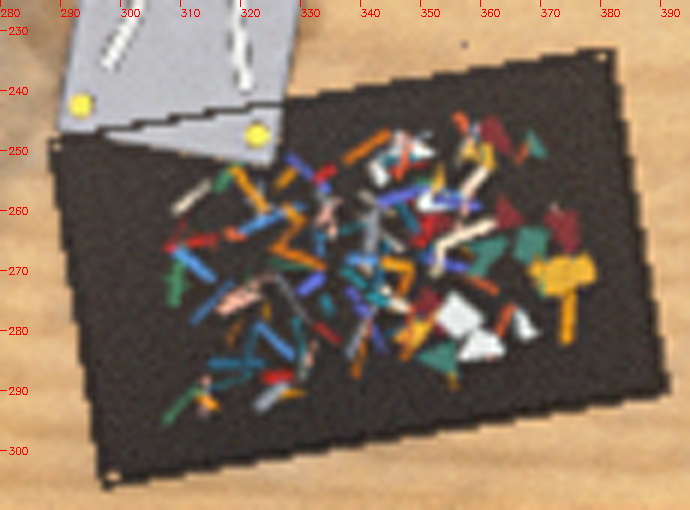

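View pics/d2.png

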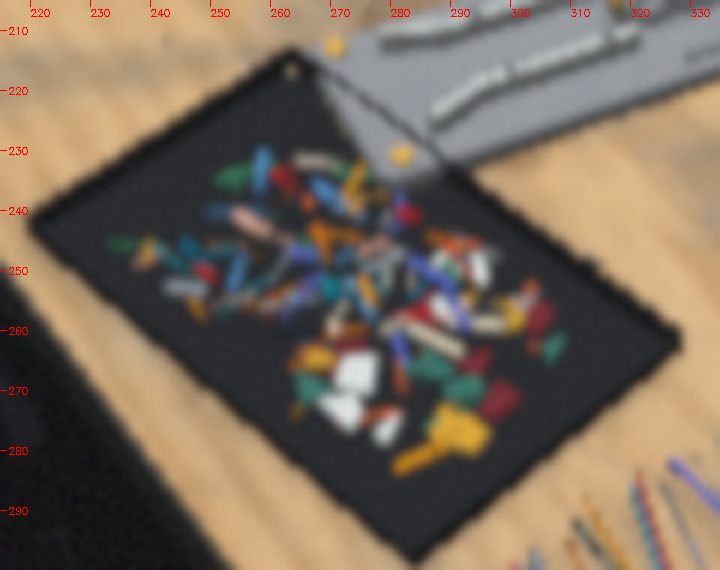

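```bash
python3 - <<'E'
from h import *
crop("pics/top0.png","pics/e1.png",285,150,60,50,13,5)
crop("pics/top0.png","pics/e2.png",285,192,60,46,13,5)
E
```

```text
(no output)
```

View pics/e2.png

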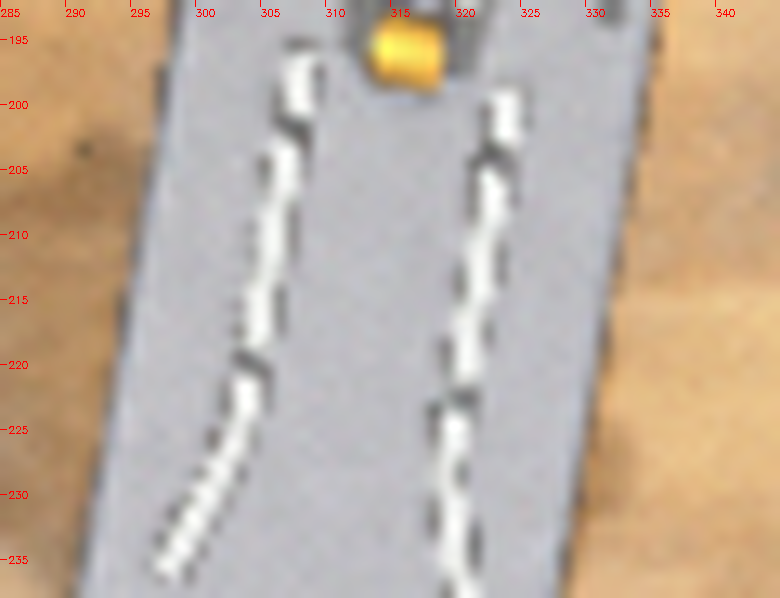

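View pics/e1.png

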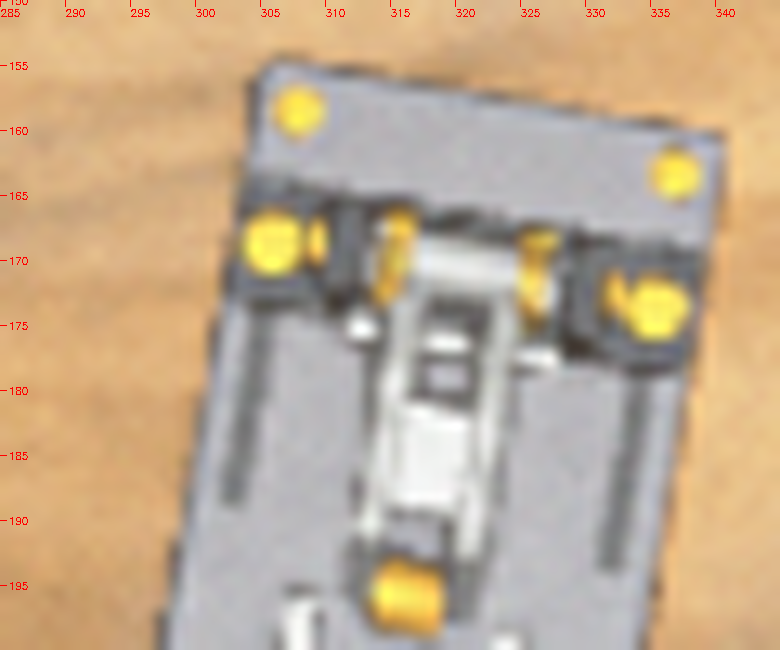

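```bash
python3 - <<'E'
from h import *
def f(p,out=False):
    x,y,w,b,d,e=p;c,s=np.cos(w),np.sin(w)
    O=[(307.3,158.5,d,b,.014),(336.3,163.3,d,-b,.014),(293.5,242.5,-.085+.145-d,b,.014),(323,247.5,-.085+.145-d,-b,.014),
     (303.7,223.5,-.03,e,.024),(319.2,226.5,-.03,-e,.024),(307.6,196,.045,e,.024),(323.3,199,.045,-e,.024)]
    return np.concatenate([proj("top",[x+c*X-s*Y,y+s*X+c*Y,Z])-[u,v] for u,v,X,Y,Z in O])
q=least_squares(f,[.585,-.06,-.16,.037,.135,.018]);print(q.x,q.fun.reshape(-1,2).round(1))
x,y,w=q.x[:3];c,s=np.cos(w),np.sin(w)
for r in ([.6326,-.0662],[.6319,-.0659]):
    d=np.array(r)-[x,y];print("roller local",c*d[0]+s*d[1],-s*d[0]+c*d[1])
E
```

```text
[ 0.58686267 -0.05826718 -0.16553467  0.03607641  0.13378851  0.019135  ] [[-0.1 -0.2]
 [ 0.  -0.3]
 [-0.1 -0.1]
 [-0.1 -0.4]
 [-0.5  2.1]
 [-0.3  1.6]
 [ 0.6 -1.1]
 [ 0.5 -1.6]]
roller local 0.046419288508408235 -0.000287796369019825
roller local 0.04567942331779323 -0.00010724305358013331
```

```bash
cat >> h.py <<'E'
from scipy.spatial.transform import Rotation as Ro
def go(pos=None,yaw=None,n=None):
    """yaw = world direction the tool -z or z should keep; reports needed shift in tool units & turn"""
    s=read_state();R=Ro.from_quat(s["eef_rot"]).as_matrix();p=s["ee_pos"]
    ax=R[:,1] # jaw axis
    print("t",round(s["time"],2),"p",p.round(4),"F",s["ft_force"].round(1),"w",round(s["width"],4))
    print("axes x",R[:,0].round(3),"y",R[:,1].round(3),"z",R[:,2].round(3))
    if yaw is not None:
        best=None
        for k in(0,1):
            y=np.array([-np.sin(yaw),np.cos(yaw),0])*(1-2*k);x=np.array([0,0,-1.]);z=np.cross(x,y)
            r=Ro.from_matrix(R.T@np.c_[x,y,z]).as_rotvec()
            if best is None or np.linalg.norm(r)<np.linalg.norm(best):best=r
        print("turn deg",np.degrees(best).round(2),"units",(best/np.radians(45)).round(4))
    if pos is not None:
        d=R.T@(np.asarray(pos)-p);print("shift units total",(d/.025).round(3),"mm",(d*1000).round(1))
E
python3 - <<'E'
from h import *
go([.5372,-.2958,.20],.072)
print(read_state()["joint_positions"])
E
```

```text
t 0.1 p [0.2228 0.5836 0.2439] F [-0.3 -0.8  0.7] w 0.0867
axes x [-0.    -0.001 -1.   ] y [ 0.357  0.934 -0.001] z [ 0.934 -0.357  0.   ]
turn deg [-2.502e+01 -1.000e-02  7.000e-02] units [-5.56e-01 -2.00e-04  1.60e-03]
shift units total [  1.791 -28.374  24.293] mm [  44.8 -709.4  607.3]
[-1.22863844  0.33274126 -0.06469782  1.46087592  0.02161982  1.34989873
 -0.08847589]
```

Call:
{"api": "arm_command", "payload": {"targets": [0,0,0,0,-1,1,1,0,0,0,0,-1,1,1,0,0,0,0,-1,1,1,0,0,0,0,-1,1,1,0,0,0,0,-1,1,1,0,0,0,0,-1,1,1,0,0,0,0,-1,1,1,0,0,0,0,-1,1,1,0,0,0,0,-1,1,1,0,0,0,0,-1,1,1,0,0,0,0,-1,1,1,0,0,0,0,-1,1,1]}}

```text
time: 1.1
ee_pos: [0.3966, 0.1839, 0.238]
eef_rot: [0.121, 0.699, -0.126, 0.694]
ft_force: [1.4, -0.5, 0.2]
width: 0.087
```

```bash
python3 -c "
from h import *
go([.5372,-.2958,.20],.072)"
```

```text
t 1.1 p [0.3966 0.1839 0.238 ] F [ 1.4 -0.5  0.2] w 0.087
axes x [-0.009 -0.005 -1.   ] y [ 0.344  0.939 -0.008] z [ 0.939 -0.344 -0.006]
turn deg [-24.26  -0.45   0.36] units [-0.5391 -0.01    0.0079]
shift units total [  1.566 -16.068  11.896] mm [  39.1 -401.7  297.4]
```

Call:
{"api": "arm_command", "payload": {"targets": [0,0,0,0,-1,0.9,1,0,0,0,0,-1,0.9,1,0,0,0,0,-1,0.8,1,0,0,0,0,-1,0.8,1,0,0,0,0,-1,0.8,1,0,0,0,0,-1,0.7,1,0,0,0,0,-1,0.7,1,0,0,0,0,-1,0.7,1,0,0,0,0,-1,0.7,1,0,0,0,0,-1,0.7,1,0,0,0,0,-1,0.6,1,0,0,0,0,-1,0.6,1]}}

```text
time: 2.1
ee_pos: [0.5028, -0.1956, 0.2375]
eef_rot: [0.122, 0.699, -0.126, 0.693]
ft_force: [0.6, 0.7, -0.6]
width: 0.0872
```

Call:
{"api": "arm_command", "payload": {"targets": [-0.15,0,0,0,0,0,1,-0.15,0,0,0,0,0,1,-0.15,0,0,0,0,0,1,-0.09,0,0,0,0,0,1,0,0,0,0,0,0,1]}}

```text
time: 2.52
ee_pos: [0.5006, -0.2048, 0.2358]
eef_rot: [-0.031, 0.711, 0.025, 0.702]
ft_force: [-0.2, -0.1, -0.4]
width: 0.087
```

```bash
python3 -c "
from h import *
go([.5372,-.2958,.15],.072)"
```

```text
t 2.52 p [ 0.5006 -0.2048  0.2358] F [-0.2 -0.1 -0.4] w 0.087
axes x [-0.013 -0.008 -1.   ] y [-0.079  0.997 -0.007] z [ 0.997  0.079 -0.014]
turn deg [ 0.39 -0.79  0.42] units [ 0.0088 -0.0176  0.0093]
shift units total [ 3.442 -3.719  1.218] mm [ 86.  -93.   30.5]
```

Call:
{"api": "arm_command", "payload": {"targets": [0.01,-0.018,0.01,0.8,-0.9,0.3,1,0,0,0,0.8,-0.9,0.3,1,0,0,0,0.8,-0.9,0.3,1,0,0,0,0.8,-0.9,0.3,1,0,0,0,0,0,0,1,0,0,0,0,0,0,1]}}

```text
time: 3.02
ee_pos: [0.5395, -0.2933, 0.1515]
eef_rot: [-0.02, 0.706, 0.022, 0.707]
ft_force: [0.2, 0.9, 0.3]
width: 0.087
```

```bash
python3 -c "
from h import *
go([.5372,-.2958,.10],.072)
for n in('top','scene'):
    cv2.imwrite('pics/%s1.png'%n,camera(n)[:,:,::-1])
crop('pics/top1.png','pics/f1.png',370,170,80,85,7);crop('pics/scene1.png','pics/f2.png',300,190,110,110,6)
"
```

```text
t 3.02 p [ 0.5395 -0.2933  0.1515] F [0.2 0.9 0.3] w 0.087
axes x [ 0.002  0.003 -1.   ] y [-0.06   0.998  0.003] z [0.998 0.06  0.002]
turn deg [-0.68  0.12 -0.18] units [-0.0151  0.0026 -0.0039]
shift units total [ 2.06  -0.099 -0.1  ] mm [51.5 -2.5 -2.5]
```

View pics/f1.png

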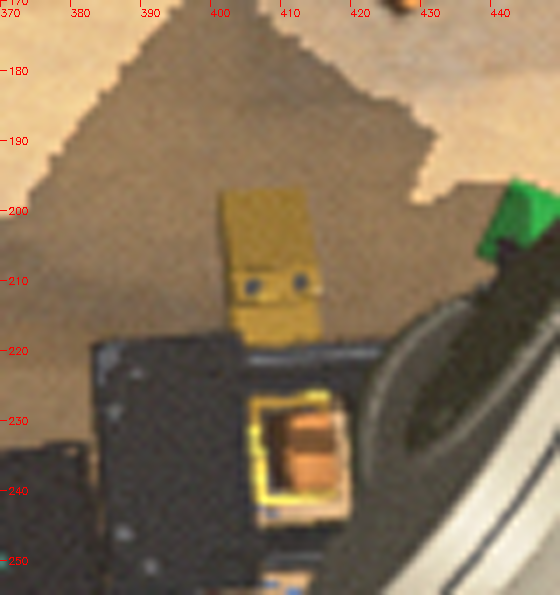

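View pics/f2.png

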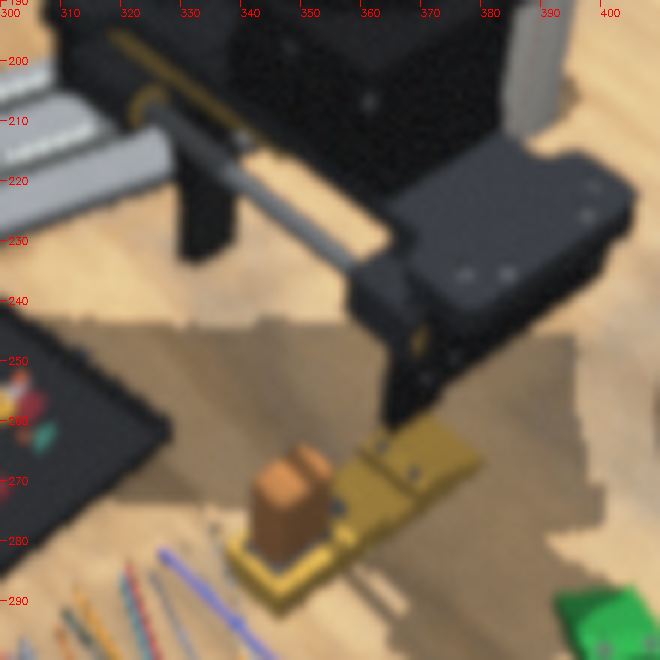

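Call:
{"api": "arm_command", "payload": {"targets": [-0.015,0,0,0.8,-0.05,-0.05,1,0,0,0,0.8,-0.05,-0.05,1,0,0,0,0.8,0,0,1,0,0,0,0.6,0,0,1,0,0,0,0,0,0,1,0,0,0,0,0,0,1]}}

```text
time: 3.62
ee_pos: [0.5421, -0.2893, 0.083]
eef_rot: [-0.026, 0.701, 0.029, 0.712]
ft_force: [-0.0, -0.4, 0.9]
width: 0.0869
```

```bash
python3 -c "
from h import *
go([.5372,-.2958,.046],.072)
"
```

```text
t 3.62 p [ 0.5421 -0.2893  0.083 ] F [-0.  -0.4  0.9] w 0.0869
axes x [ 0.016  0.005 -1.   ] y [-0.077  0.997  0.003] z [0.997 0.077 0.016]
turn deg [ 0.28  0.91 -0.2 ] units [ 0.0061  0.0203 -0.0044]
shift units total [ 1.476 -0.249 -0.241] mm [36.9 -6.2 -6. ]
```

Call:
{"api": "arm_command", "payload": {"targets": [0,0.02,0,0.3,-0.25,-0.25,1,0,0,0,0.5,0,0,1,0,0,0,0.4,0,0,1,0,0,0,0.2,0,0,1,0,0,0,0,0,0,1]}}

```text
time: 4.03
ee_pos: [0.5386, -0.2959, 0.0494]
eef_rot: [-0.027, 0.705, 0.028, 0.708]
ft_force: [-0.3, -0.2, 0.9]
width: 0.0873
```

```bash
python3 -c "
from h import *
go([.5372,-.2958,.046],.072)
"
```

```text
t 4.03 p [ 0.5386 -0.2959  0.0494] F [-0.3 -0.2  0.9] w 0.0873
axes x [ 0.005  0.002 -1.   ] y [-0.078  0.997  0.002] z [0.997 0.078 0.005]
turn deg [ 0.35  0.29 -0.11] units [ 0.0078  0.0065 -0.0025]
shift units total [ 0.137  0.008 -0.056] mm [ 3.4  0.2 -1.4]
```

Call:
{"api": "arm_command", "payload": {"targets": [0.008,0.008,0,0.14,0,-0.06,1,0,0,0,0,0,0,0.1,0,0,0,0,0,0,0.1,0,0,0,0,0,0,0,0,0,0,0,0,0,0,0,0,0,0,0,0,0,0,0,0,0,0,0,0,0,0,0,0,0,0,0], "newtons": 25}}

```text
time: 4.7
ee_pos: [0.5374, -0.2965, 0.0463]
eef_rot: [-0.025, 0.707, 0.025, 0.706]
ft_force: [0.0, 0.4, -0.3]
width: 0.0478
```

```bash
python3 -c "
from h import *
go([.5372,-.2958,.046],.072)
"
```

```text
t 4.7 p [ 0.5374 -0.2965  0.0463] F [ 0.   0.4 -0.3] w 0.0478
axes x [-0.001  0.001 -1.   ] y [-0.071  0.997  0.001] z [ 0.997  0.071 -0.001]
turn deg [-0.07 -0.06 -0.08] units [-0.0016 -0.0014 -0.0017]
shift units total [ 0.01   0.027 -0.006] mm [ 0.3  0.7 -0.1]
```

Call:
{"api": "arm_command", "payload": {"targets": [0,0,0,0,0,0,0,0,0,0,0,0,0,0,0,0,0,0,0,0,0,0,0,0,0,0,0,0,0,0,0,0,0,0,0,0,0,0,0,0,0,0,0,0,0,0,0,0,0,0,0,0,0,0,0,0]}}

```text
time: 5.37
ee_pos: [0.5375, -0.2964, 0.0465]
eef_rot: [-0.025, 0.707, 0.026, 0.706]
ft_force: [0.6, 0.2, 0.1]
width: 0.0177
```

Call:
{"api": "arm_command", "payload": {"targets": [0,0,0,-0.3,0,0,0,0,0,0,-0.7,0,0,0,0,0,0,-0.7,0,0,0,0,0,0,-0.5,0,0,0,0,0,0,0,0,0,0,0,0,0,0,0,0,0]}}

```text
time: 5.87
ee_pos: [0.5355, -0.2956, 0.1028]
eef_rot: [-0.024, 0.709, 0.026, 0.705]
ft_force: [-0.5, 0.4, -2.9]
width: 0.0179
```

```bash
python3 -c "
from h import *
x,y,w=.5865,-.0583,-.1655
X=-.132
go([x+X*np.cos(w),y+X*np.sin(w),.0965],w)
for n in('top','scene'):
    cv2.imwrite('pics/%s2.png'%n,camera(n)[:,:,::-1])
crop('pics/scene2.png','pics/g2.png',290,180,120,110,6);crop('pics/top2.png','pics/g1.png',370,170,80,85,7)
"
```

```text
t 5.87 p [ 0.5355 -0.2956  0.1028] F [-0.5  0.4 -2.9] w 0.0179
axes x [-0.006  0.003 -1.   ] y [-0.07   0.998  0.003] z [ 0.997  0.07  -0.006]
turn deg [13.52 -0.36 -0.16] units [ 0.3005 -0.0079 -0.0035]
shift units total [ 0.304 10.559 -2.427] mm [  7.6 264.  -60.7]
```

View pics/g2.png

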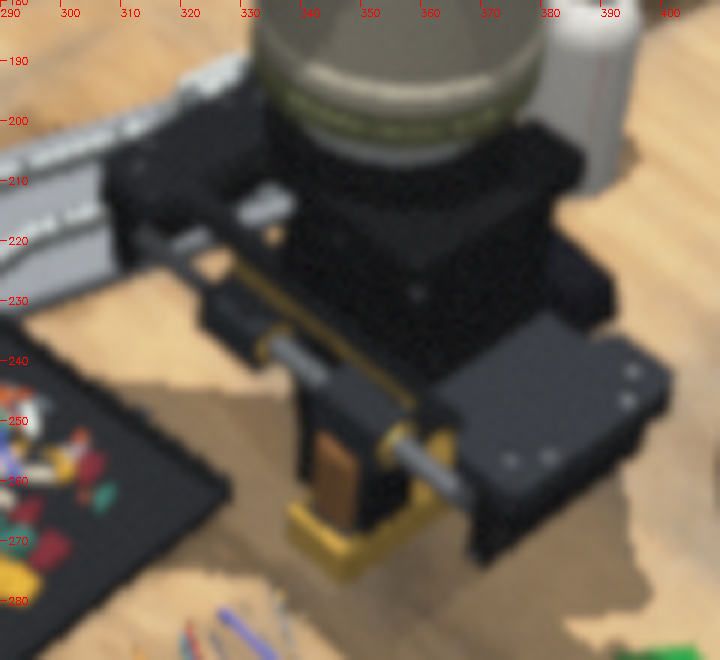

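View pics/g1.png

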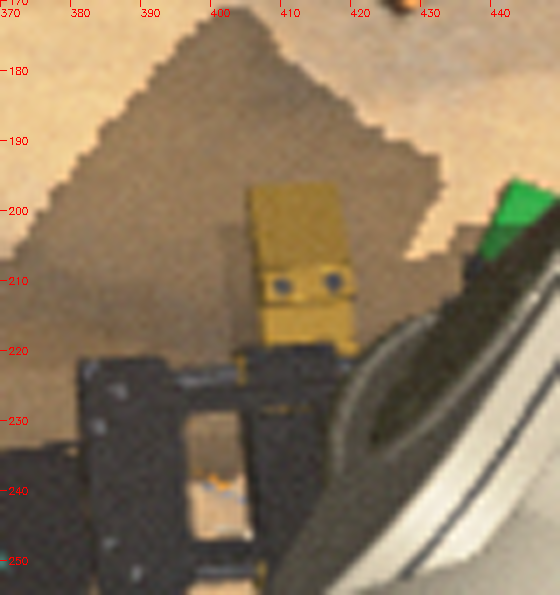

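The insert is held square and clear of the bench. Next I'll carry it to just before the guide mouth.

Call:
{"api": "arm_command", "payload": {"targets": [0,0,0,0,0.8,-0.2,0,0,0,0,0,0.8,-0.2,0,0,0,0,0,0.9,-0.2,0,0,0,0,0,0.9,-0.2,0,0,0,0,0,0.9,-0.2,0,0,0,0,0,0.9,-0.2,0,0,0,0,0,0.9,-0.2,0,0,0,0,0,0.9,-0.2,0,0,0,0,0,0.8,-0.2,0,0,0,0,0,0.5,-0.2,0,0,0,0,0,0.2,-0.2,0,0,0,0,0,0,0,0]}}

```text
time: 6.97
ee_pos: [0.4552, -0.0785, 0.0931]
eef_rot: [-0.024, 0.714, 0.025, 0.699]
ft_force: [0.0, -0.5, -3.2]
width: 0.0177
```

Call:
{"api": "arm_command", "payload": {"targets": [0.1,0,0,0,0,0,0,0.1,0,0,0,0,0,0,0.1,0,0,0,0,0,0,0,0,0,0,0,0,0]}}

```text
time: 7.3
ee_pos: [0.4548, -0.0814, 0.0922]
eef_rot: [0.062, 0.712, -0.064, 0.696]
ft_force: [0.1, 0.5, -3.1]
width: 0.0179
```

```bash
cat >> h.py <<'E'
def gx(X,z,Y=0.,w=-.1655,x=.5865,y=-.0583):
    s=read_state();d=s["ee_pos"][:2]-[x,y];c,sn=np.cos(w),np.sin(w)
    print("local x,y mm",1000*(c*d[0]+sn*d[1]),1000*(-sn*d[0]+c*d[1]),"local F",(Ro.from_euler("z",-w).apply(s["ft_force"])).round(2))
    go([x+X*c-Y*sn,y+X*sn+Y*c,z],w)
E
python3 -c "
from h import *
gx(-.132,.0965)
"
```

```text
local x,y mm -126.07071088338317 -44.46970260965844 local F [ 0.01  0.54 -3.08]
t 7.3 p [ 0.4548 -0.0814  0.0922] F [ 0.1  0.5 -3.1] w 0.0179
axes x [-0.023  0.    -1.   ] y [ 0.177  0.984 -0.004] z [ 0.984 -0.178 -0.023]
turn deg [-0.74 -1.3   0.2 ] units [-0.0165 -0.0289  0.0045]
shift units total [-0.173  1.775 -0.264] mm [-4.3 44.4 -6.6]
```

Call:
{"api": "arm_command", "payload": {"targets": [-0.017,-0.029,0,-0.1,0.5,-0.1,0,0,0,0,0,0.6,-0.1,0,0,0,0,0,0.5,0,0,0,0,0,0,0.15,0,0,0,0,0,0,0,0,0]}}

```text
time: 7.72
ee_pos: [0.4578, -0.0415, 0.0939]
eef_rot: [0.054, 0.705, -0.059, 0.705]
ft_force: [0.1, 1.1, -3.6]
width: 0.0178
```

```bash
python3 -c "
from h import *
gx(-.132,.0625)
for n in('top','scene'):
    cv2.imwrite('pics/%s3.png'%n,camera(n)[:,:,::-1])
crop('pics/scene3.png','pics/h2.png',240,150,125,95,6);crop('pics/top3.png','pics/h1.png',270,150,80,110,5)
"
```

```text
local x,y mm -129.749745050552 -4.642463542646382 local F [-0.07  1.08 -3.63]
t 7.72 p [ 0.4578 -0.0415  0.0939] F [ 0.1  1.1 -3.6] w 0.0178
axes x [-0.    -0.006 -1.   ] y [ 0.16   0.987 -0.006] z [ 0.987 -0.16   0.001]
turn deg [0.3  0.06 0.36] units [0.0068 0.0013 0.008 ]
shift units total [ 1.255  0.194 -0.09 ] mm [31.4  4.9 -2.3]
```

View pics/h2.png

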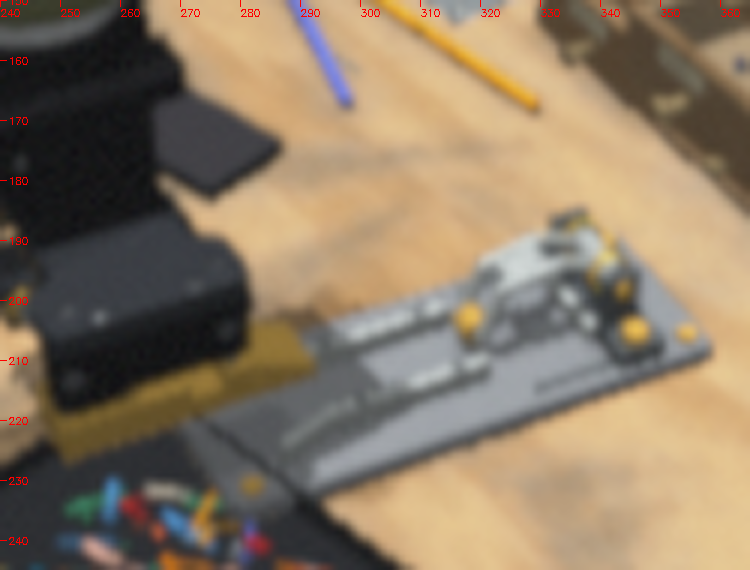

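View pics/h1.png

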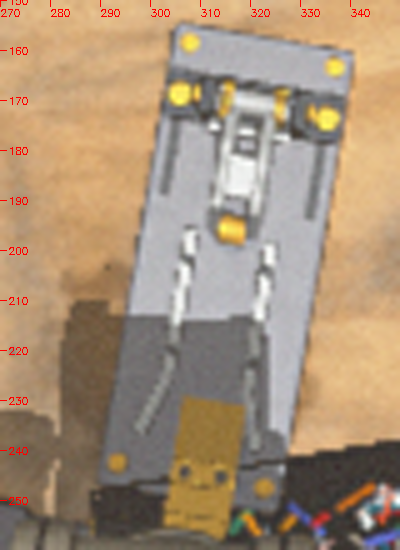

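Call:
{"api": "arm_command", "payload": {"targets": [0.007,0,0.008,0.3,0.2,0,0,0,0,0,0.5,0,0,0,0,0,0,0.4,0,0,0,0,0,0,0,0,0,0,0,0,0,0,0,0,0]}}

```text
time: 8.23
ee_pos: [0.4587, -0.0395, 0.0613]
eef_rot: [0.06, 0.704, -0.06, 0.705]
ft_force: [-1.3, 2.9, -1.8]
width: 0.0182
```

```bash
python3 -c "
from h import *
gx(-.125,.0605)
for n in('top','scene'):
    cv2.imwrite('pics/%s4.png'%n,camera(n)[:,:,::-1])
crop('pics/scene4.png','pics/i2.png',240,170,125,85,6);crop('pics/top4.png','pics/i1.png',280,180,60,80,9)
"
```

```text
local x,y mm -129.17680173490172 -2.5076438478212477 local F [-1.74  2.63 -1.85]
t 8.23 p [ 0.4587 -0.0395  0.0613] F [-1.3  2.9 -1.8] w 0.0182
axes x [ 0.001  0.    -1.   ] y [0.17  0.986 0.001] z [ 0.986 -0.17   0.001]
turn deg [-0.29  0.08 -0.03] units [-0.0063  0.0017 -0.0007]
shift units total [0.033 0.101 0.167] mm [0.8 2.5 4.2]
```

View pics/i2.png

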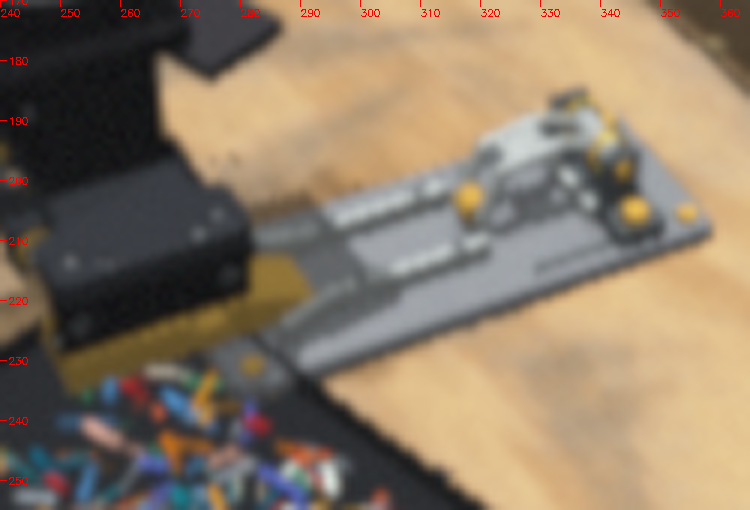

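View pics/i1.png

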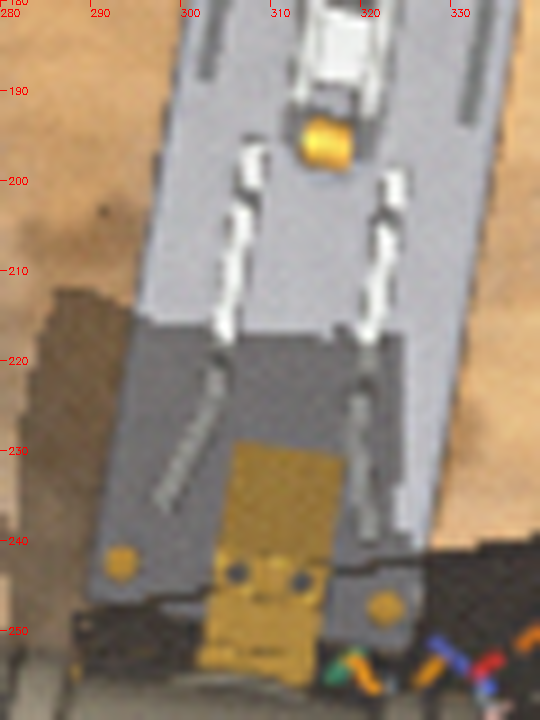

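Call:
{"api": "arm_command", "payload": {"targets": [-0.006,0,0,0,0.12,0,0,0,0,0,0,0,0,0,0,0,0,0,0,0,0]}}

```text
time: 8.58
ee_pos: [0.4598, -0.0365, 0.0626]
eef_rot: [0.059, 0.704, -0.058, 0.706]
ft_force: [-0.0, -0.2, -2.8]
width: 0.0178
```

```bash
python3 -c "
from h import *
gx(-.115,.0605)
cv2.imwrite('pics/top5.png',camera('top')[:,:,::-1])
crop('pics/top5.png','pics/j1.png',280,180,60,80,9)
"
```

```text
local x,y mm -128.5248435215798 0.5950144227165819 local F [ 0.01 -0.23 -2.81]
t 8.58 p [ 0.4598 -0.0365  0.0626] F [-0.  -0.2 -2.8] w 0.0178
axes x [ 0.003  0.    -1.   ] y [0.165 0.986 0.001] z [ 0.986 -0.165  0.003]
turn deg [-0.01  0.16 -0.05] units [-0.0001  0.0036 -0.0011]
shift units total [ 0.085 -0.024  0.541] mm [ 2.1 -0.6 13.5]
```

View pics/j1.png

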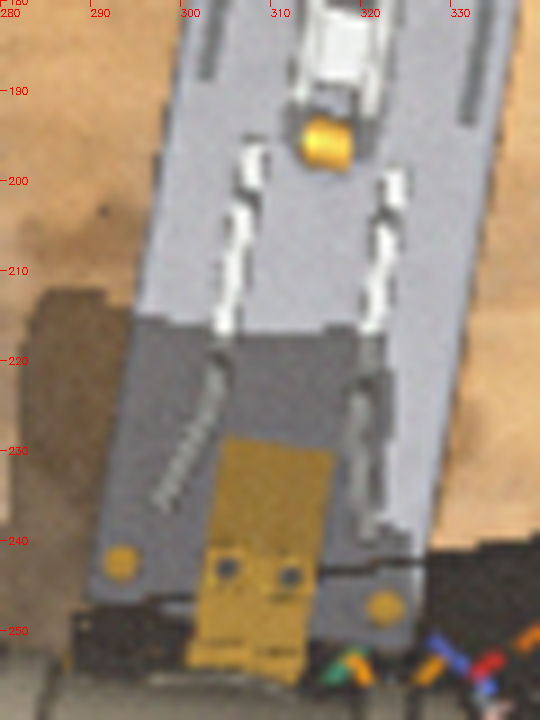

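Now centred between the flares and free of contact. I'll slide it in carefully.

Call:
{"api": "arm_command", "payload": {"targets": [0,0.004,0,0.05,0,0.3,0,0,0,0,0,0,0.3,0,0,0,0,0,0,0.3,0,0,0,0,0,0,0,0]}}

```text
time: 8.97
ee_pos: [0.4853, -0.0404, 0.0621]
eef_rot: [0.059, 0.704, -0.058, 0.705]
ft_force: [-0.6, 0.8, -2.9]
width: 0.0177
```

```bash
python3 -c "
from h import *
gx(-.085,.0595)
"
```

```text
local x,y mm -102.80723161772774 0.9928696827202974 local F [-0.71  0.68 -2.88]
t 8.97 p [ 0.4853 -0.0404  0.0621] F [-0.6  0.8 -2.9] w 0.0177
axes x [ 0.002  0.002 -1.   ] y [0.164 0.986 0.002] z [ 0.986 -0.164  0.002]
turn deg [ 0.03  0.1  -0.12] units [ 0.0006  0.0021 -0.0026]
shift units total [ 0.103 -0.04   0.712] mm [ 2.6 -1.  17.8]
```

Call:
{"api": "arm_command", "payload": {"targets": [0,0,0,0.05,0,0.25,0,0,0,0,0.05,0,0.25,0,0,0,0,0,0,0.15,0,0,0,0,0,0,0,0]}}

```text
time: 9.3
ee_pos: [0.5036, -0.0439, 0.0589]
eef_rot: [0.059, 0.704, -0.058, 0.705]
ft_force: [0.2, 0.0, -3.6]
width: 0.0179
```

```bash
python3 -c "
from h import *
gx(-.06,.0585)
cv2.imwrite('pics/top6.png',camera('top')[:,:,::-1])
cv2.imwrite('pics/scene6.png',camera('scene')[:,:,::-1])
crop('pics/top6.png','pics/k1.png',280,180,60,80,8);crop('pics/scene6.png','pics/k2.png',240,170,125,85,6)
"
```

```text
local x,y mm -84.12431711465705 0.578013305857732 local F [ 0.17  0.07 -3.61]
t 9.3 p [ 0.5036 -0.0439  0.0589] F [ 0.2  0.  -3.6] w 0.0179
axes x [ 0.002  0.001 -1.   ] y [0.165 0.986 0.001] z [ 0.986 -0.165  0.001]
turn deg [ 0.01  0.08 -0.05] units [ 0.0002  0.0018 -0.0012]
shift units total [ 0.018 -0.023  0.965] mm [ 0.5 -0.6 24.1]
```

View pics/k1.png

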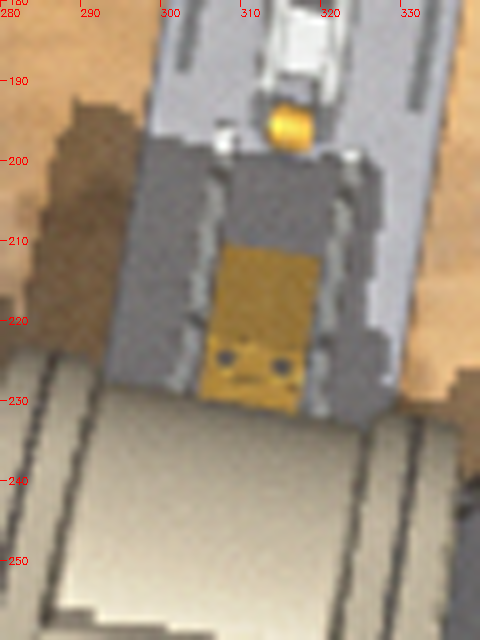

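View pics/k2.png

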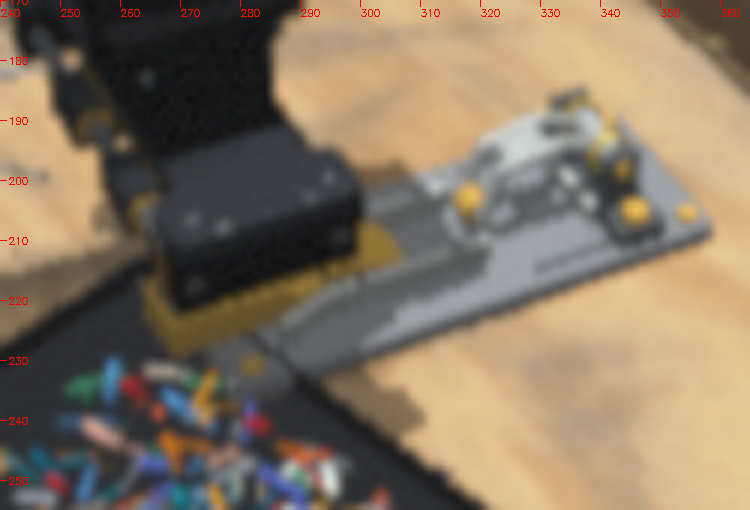

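Call:
{"api": "arm_command", "payload": {"targets": [0,0,0,0,-0.02,0.3,0,0,0,0,0,0,0.3,0,0,0,0,0,0,0.3,0,0,0,0,0,0,0.2,0,0,0,0,0,0,0,0]}}

```text
time: 9.82
ee_pos: [0.5323, -0.0489, 0.059]
eef_rot: [0.059, 0.704, -0.058, 0.705]
ft_force: [-0.7, -0.1, -2.6]
width: 0.0177
```

```bash
python3 -c "
from h import *
gx(-.04,.0585)
"
```

```text
local x,y mm -54.987251060248475 0.3802452960900721 local F [-0.62 -0.24 -2.59]
t 9.82 p [ 0.5323 -0.0489  0.059 ] F [-0.7 -0.1 -2.6] w 0.0177
axes x [ 0.001  0.002 -1.   ] y [0.164 0.986 0.002] z [ 0.986 -0.164  0.001]
turn deg [ 0.04  0.04 -0.11] units [ 0.0008  0.001  -0.0024]
shift units total [ 0.019 -0.016  0.599] mm [ 0.5 -0.4 15. ]
```

Call:
{"api": "arm_command", "payload": {"targets": [0,0,0,0,0,0.15,0,0,0,0,0,0,0.15,0,0,0,0,0,0,0.15,0]}}

```text
time: 10.07
ee_pos: [0.5434, -0.0508, 0.0585]
eef_rot: [0.059, 0.705, -0.058, 0.704]
ft_force: [-6.5, 0.9, 0.9]
width: 0.0182
```

```bash
python3 -c "
from h import *
gx(-.03,.0585)
"
```

```text
local x,y mm -43.7897208611428 0.26761716059476093 local F [-6.53 -0.13  0.9 ]
t 10.07 p [ 0.5434 -0.0508  0.0585] F [-6.5  0.9  0.9] w 0.0182
axes x [-0.001  0.002 -1.   ] y [0.164 0.986 0.002] z [ 0.986 -0.164 -0.002]
turn deg [ 0.03 -0.09 -0.1 ] units [ 0.0007 -0.002  -0.0022]
shift units total [ 0.    -0.011  0.552] mm [ 0.  -0.3 13.8]
```

Call:
{"api": "arm_command", "payload": {"targets": [0,0,0,0,0,0.15,0,0,0,0,0,0,0.15,0]}}

```text
time: 10.23
ee_pos: [0.5493, -0.0518, 0.0585]
eef_rot: [0.059, 0.707, -0.057, 0.702]
ft_force: [-8.2, 1.3, 6.0]
width: 0.0177
```

Call:
{"api": "arm_command", "payload": {"targets": [0,0,0,0,0,0.15,0,0,0,0,0,0,0.15,0]}}

```text
time: 10.4
ee_pos: [0.5552, -0.0526, 0.0585]
eef_rot: [0.06, 0.709, -0.057, 0.701]
ft_force: [-7.8, 1.8, 4.3]
width: 0.0181
```

```bash
python3 -c "
from h import *
gx(-.015,.0585)
"
```

```text
local x,y mm -31.81975683613899 0.4519251236793382 local F [-7.96  0.51  4.27]
t 10.4 p [ 0.5552 -0.0526  0.0585] F [-7.8  1.8  4.3] w 0.0181
axes x [-0.011  0.005 -1.   ] y [0.164 0.986 0.003] z [ 0.986 -0.164 -0.012]
turn deg [ 0.04 -0.69 -0.18] units [ 0.0009 -0.0154 -0.0041]
shift units total [-0.009 -0.019  0.673] mm [-0.2 -0.5 16.8]
```

Call:
{"api": "arm_command", "payload": {"targets": [0,-0.01,0,0,0,0.15,0,0,-0.005,0,0,0,0.15,0,0,0,0,0,0,0.15,0]}}

```text
time: 10.65
ee_pos: [0.5635, -0.054, 0.0585]
eef_rot: [0.06, 0.708, -0.056, 0.702]
ft_force: [-9.5, 1.2, 7.5]
width: 0.0176
```

```bash
python3 -c "
from h import *
gx(0,.0585)
cv2.imwrite('pics/scene7.png',camera('scene')[:,:,::-1])
crop('pics/scene7.png','pics/l2.png',260,150,110,90,7)
"
```

```text
local x,y mm -23.350330893496132 0.42716838504963534 local F [-9.52 -0.41  7.48]
t 10.65 p [ 0.5635 -0.054   0.0585] F [-9.5  1.2  7.5] w 0.0176
axes x [-0.008  0.006 -1.   ] y [0.164 0.986 0.004] z [ 0.986 -0.164 -0.009]
turn deg [ 0.04 -0.51 -0.24] units [ 0.0008 -0.0114 -0.0054]
shift units total [-0.01  -0.018  0.934] mm [-0.2 -0.4 23.3]
```

View pics/l2.png

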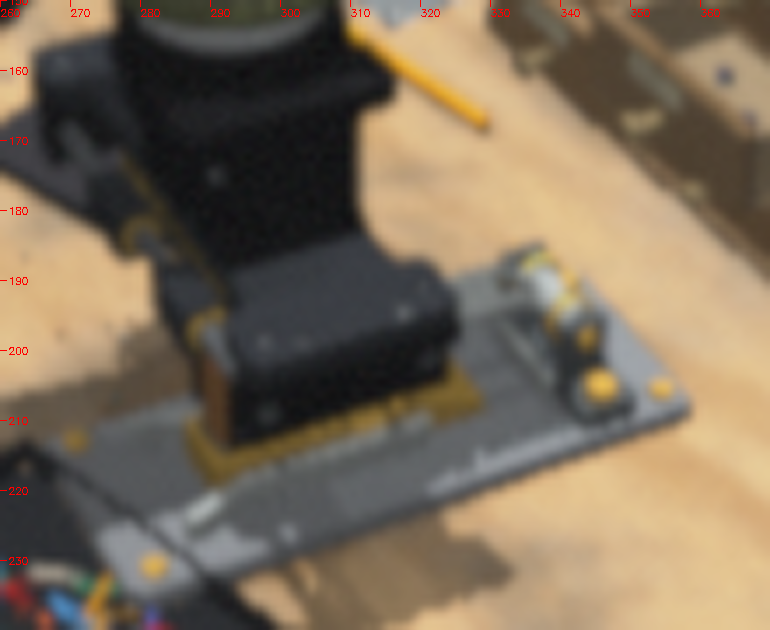

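Call:
{"api": "arm_command", "payload": {"targets": [0,-0.01,0,0,0,0.12,0,0,0,0,0,0,0.12,0,0,0,0,0,0,0.12,0]}}

```text
time: 10.95
ee_pos: [0.5708, -0.0553, 0.0585]
eef_rot: [0.06, 0.707, -0.056, 0.702]
ft_force: [-4.3, 0.5, 1.5]
width: 0.0179
```

```bash
python3 -c "
from h import *
gx(0,.0585)
"
```

```text
local x,y mm -16.022677797805542 0.3834514619694743 local F [-4.29 -0.22  1.55]
t 10.95 p [ 0.5708 -0.0553  0.0585] F [-4.3  0.5  1.5] w 0.0179
axes x [-0.006  0.006 -1.   ] y [0.164 0.986 0.005] z [ 0.986 -0.164 -0.007]
turn deg [ 0.04 -0.43 -0.29] units [ 0.0009 -0.0095 -0.0064]
shift units total [-0.004 -0.016  0.641] mm [-0.1 -0.4 16. ]
```

Call:
{"api": "arm_command", "payload": {"targets": [0,-0.01,-0.006,0,0,0.1,0,0,0,0,0,0,0.1,0,0,0,0,0,0,0.1,0]}}

```text
time: 11.2
ee_pos: [0.5778, -0.0565, 0.0585]
eef_rot: [0.058, 0.705, -0.058, 0.704]
ft_force: [-3.2, -0.3, 1.6]
width: 0.0178
```

```bash
python3 -c "
from h import *
gx(0,.0585)
"
```

```text
local x,y mm -8.837508961194471 0.3890041642031995 local F [-3.11 -0.79  1.64]
t 11.2 p [ 0.5778 -0.0565  0.0585] F [-3.2 -0.3  1.6] w 0.0178
axes x [-0.001  0.    -1.   ] y [0.164 0.986 0.   ] z [ 0.986 -0.164 -0.001]
turn deg [ 0.03 -0.08 -0.  ] units [ 0.0006 -0.0018 -0.0001]
shift units total [-0.001 -0.016  0.353] mm [-0.  -0.4  8.8]
```

Call:
{"api": "arm_command", "payload": {"targets": [0,0,0,0,0,0.08,0,0,0,0,0,0,0.08,0]}}

```text
time: 11.37
ee_pos: [0.5832, -0.0574, 0.0585]
eef_rot: [0.058, 0.704, -0.058, 0.705]
ft_force: [4.4, -1.7, -6.2]
width: 0.018
```

```bash
python3 -c "
from h import *
gx(0,.0585)
cv2.imwrite('pics/scene8.png',camera('scene')[:,:,::-1])
cv2.imwrite('pics/top8.png',camera('top')[:,:,::-1])
crop('pics/scene8.png','pics/m2.png',260,150,110,90,7);crop('pics/top8.png','pics/m1.png',285,150,60,60,10)
"
```

```text
local x,y mm -3.4103573615938116 0.3643132716823908 local F [ 4.59 -0.93 -6.24]
t 11.37 p [ 0.5832 -0.0574  0.0585] F [ 4.4 -1.7 -6.2] w 0.018
axes x [ 0.001 -0.001 -1.   ] y [ 0.164  0.986 -0.   ] z [ 0.986 -0.164  0.001]
turn deg [0.03 0.07 0.03] units [0.0007 0.0015 0.0006]
shift units total [ 0.002 -0.015  0.136] mm [ 0.1 -0.4  3.4]
```

View pics/m2.png

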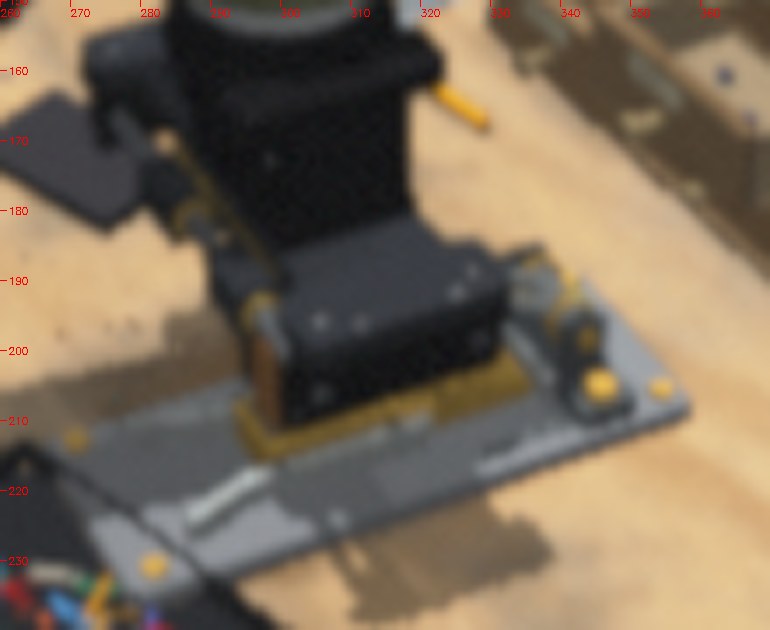

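View pics/m1.png

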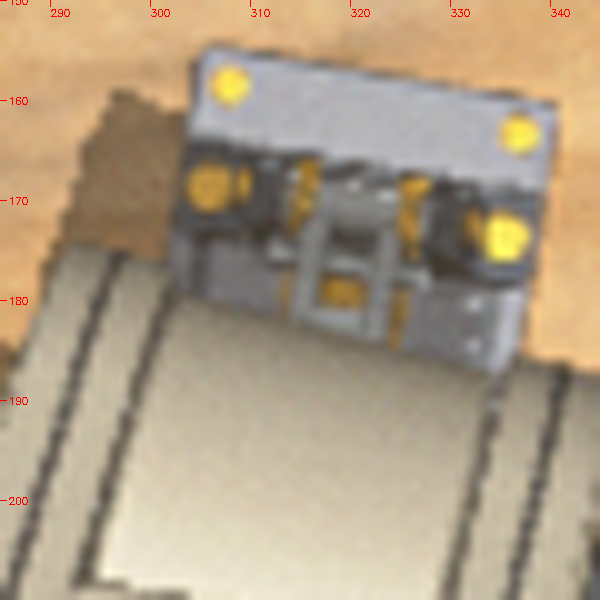

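Call:
{"api": "arm_command", "payload": {"targets": [0,0,0,0,0,0.04,0]}}

```text
time: 11.55
ee_pos: [0.5857, -0.0578, 0.0586]
eef_rot: [0.058, 0.703, -0.059, 0.706]
ft_force: [-1.3, -0.2, -6.3]
width: 0.0178
```

```bash
python3 -c "
from h import *
gx(0,.0585)
"
```

```text
local x,y mm -0.8283813797522664 0.34463606369998856 local F [-1.29 -0.41 -6.34]
t 11.55 p [ 0.5857 -0.0578  0.0586] F [-1.3 -0.2 -6.3] w 0.0178
axes x [ 0.004 -0.002 -1.   ] y [ 0.164  0.986 -0.001] z [ 0.986 -0.164  0.004]
turn deg [0.04 0.25 0.06] units [0.0008 0.0055 0.0013]
shift units total [ 0.003 -0.014  0.033] mm [ 0.1 -0.3  0.8]
```

Call:
{"api": "arm_command", "payload": {"targets": [0,0.005,0,0,0,0.04,0]}}

```text
time: 11.63
ee_pos: [0.5859, -0.0578, 0.0585]
eef_rot: [0.058, 0.705, -0.058, 0.704]
ft_force: [-13.9, 2.0, 12.0]
width: 0.0179
```

Call:
{"api": "arm_command", "payload": {"targets": [0,0,0,0,0,0.04,0]}}

```text
time: 11.72
ee_pos: [0.586, -0.0579, 0.0585]
eef_rot: [0.058, 0.706, -0.058, 0.703]
ft_force: [-10.6, 2.2, 7.9]
width: 0.0178
```

```bash
python3 -c "
from h import *
gx(0,.0585)
"
```

```text
local x,y mm -0.577296175206674 0.34869138325841575 local F [-10.77   0.42   7.93]
t 11.72 p [ 0.586  -0.0579  0.0585] F [-10.6   2.2   7.9] w 0.0178
axes x [-0.005  0.    -1.   ] y [ 0.164  0.986 -0.001] z [ 0.986 -0.164 -0.005]
turn deg [ 0.03 -0.28  0.04] units [ 0.0007 -0.0062  0.0009]
shift units total [-0.001 -0.014  0.023] mm [-0.  -0.3  0.6]
```

Firm stop felt at about 11–14 N with no further travel. I'll relax and let go.

Call:
{"api": "arm_command", "payload": {"targets": [0,0,0,0,0,0,0,0,0,0,0,0,0,0]}}

```text
time: 11.88
ee_pos: [0.586, -0.0578, 0.0587]
eef_rot: [0.058, 0.707, -0.058, 0.703]
ft_force: [-3.5, 0.2, -1.4]
width: 0.0177
```

Call:
{"api": "arm_command", "payload": {"targets": [0,0,0,0,0,0,0.5,0,0,0,0,0,0,0.5,0,0,0,0,0,0,0.5,0,0,0,0,0,0,0.5,0,0,0,0,0,0,0.5,0,0,0,0,0,0,0.5]}}

```text
time: 12.38
ee_pos: [0.5885, -0.0579, 0.0599]
eef_rot: [0.058, 0.705, -0.058, 0.705]
ft_force: [0.3, -0.1, 0.9]
width: 0.0424
```

```bash
python3 -c "
from h import *
gx(0,.15)
"
```

```text
local x,y mm 1.8705007721752722 0.7049106763967916 local F [ 0.29 -0.03  0.86]
t 12.38 p [ 0.5885 -0.0579  0.0599] F [ 0.3 -0.1  0.9] w 0.0424
axes x [-0. -0. -1.] y [ 0.164  0.986 -0.   ] z [ 0.986 -0.164 -0.   ]
turn deg [ 0.05 -0.02  0.01] units [ 0.0011 -0.0005  0.0002]
shift units total [-3.604 -0.029 -0.076] mm [-90.1  -0.7  -1.9]
```

Call:
{"api": "arm_command", "payload": {"targets": [0,0,0,-0.4,0,0,0.5,0,0,0,-0.7,0,0,0.5,0,0,0,-0.8,0,0,0.5,0,0,0,-0.8,0,-0.2,0.5,0,0,0,-0.8,0,-0.8,0.5,0,0,0,-0.3,0,-1,0.5,0,0,0,0,0,-1,0.5,0,0,0,0,0,-1,0.5,0,0,0,0,0,-1,0.5,0,0,0,0,0,0,0.5]}}

```text
time: 13.22
ee_pos: [0.4617, -0.0386, 0.1645]
eef_rot: [0.059, 0.703, -0.059, 0.706]
ft_force: [1.0, -0.0, 0.6]
width: 0.0434
```

```bash
python3 -c "
from h import *
gx(0,.15)
cv2.imwrite('pics/scene9.png',camera('scene')[:,:,::-1])
cv2.imwrite('pics/top9.png',camera('top')[:,:,::-1])
crop('pics/scene9.png','pics/n2.png',260,160,110,80,7);crop('pics/top9.png','pics/n1.png',280,145,65,115,7)
"
```

```text
local x,y mm -126.31804758651529 -1.130783685564459 local F [1.   0.14 0.6 ]
t 13.22 p [ 0.4617 -0.0386  0.1645] F [ 1.  -0.   0.6] w 0.0434
axes x [ 0.003 -0.001 -1.   ] y [0.167 0.986 0.   ] z [ 0.986 -0.167  0.003]
turn deg [-0.11  0.2  -0.  ] units [-0.0024  0.0044 -0.    ]
shift units total [0.599 0.055 5.051] mm [ 15.    1.4 126.3]
```

View pics/n2.png

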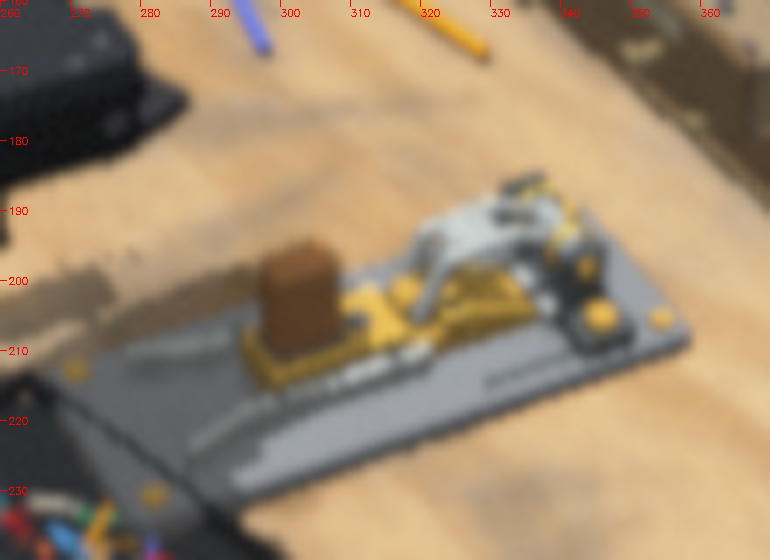

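View pics/n1.png

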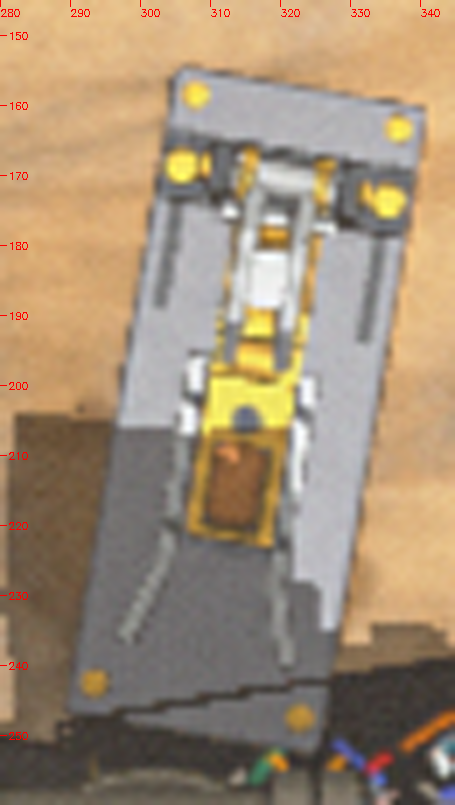

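View pics/scene9.png

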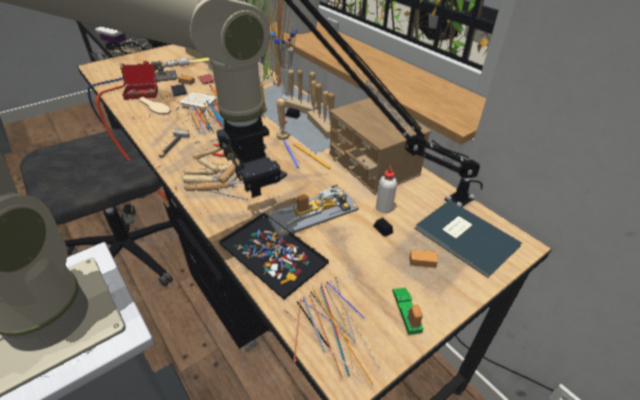

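The insert sits straight in the guide with its rear at about (312,522/7+145≈220) in the top view. The roller is at (316,196), back almost at rest height: about 1 px up in the scene view, where riding on the bar's top would give about 3.5 px. The bystanders look unmoved. I'll compare them numerically and hand in.

```bash
python3 -c "
from h import *
a,b=cv2.imread('pics/top0.png'),cv2.imread('pics/top9.png')
for n,(x,y,w,h) in dict(slag=(362,148,28,22),cork=(415,142,34,34),graphite=(208,184,45,34),lighter=(165,173,30,34)).items():
    # phase shift
    s,r=cv2.phaseCorrelate(cv2.cvtColor(a,6)[y:y+h,x:x+w].astype(float),cv2.cvtColor(b,6)[y:y+h,x:x+w].astype(float));print(n,np.round(s,2),round(r,2))
s=read_state();print(s['joint_vel'].round(3),s['ft_force'].round(1))
close_job()
"
```

```text
slag [ 0.04 -0.06] 0.98
cork [ 0.05 -0.03] 0.9
graphite [ 0.5  -0.03] 0.96
lighter [0.02 0.04] 0.99
[ 0.012  0.05  -0.001 -0.037 -0.015 -0.01   0.013] [ 0.9 -0.3  0.9]
the job is handed in; nothing more can be done
```

I set the brass insert in the guide and pushed it under the sprung arm until it met the end stop. I then let go, backed the gripper clear and handed the job in, just over 13 s into the 51 s.

- **Pushing force:** driving the nose under took about 6.5 to 9.5 N. As the roller reached the groove, the force along the guide reversed to about 5 N the other way. After that, travel stopped dead at up to 14 N at the wrist, below the 20 N limit. The wrist force was read only at the end of each move, so brief peaks in between are not recorded.
- **Final position:** at the stop, the handle point was about 0.6 mm before the fixture origin and 0.3 mm off the middle line, by the gripper's position and my image fit of the fixture. The last pictures show the insert straight in the guide. The roller looks about 1 px above its rest height, which fits the groove (on the bar's top it would be about 3.5 px). I could not read the arm's angle directly.
- **Things lying about:** slag, cork and lighter shifted by less than 0.1 px between first and last picture. The graphite pad read 0.5 px, about 1 mm, and I never worked near it. The green look-alike was not touched and looks unmoved.
- **What disagreed:**
  - My first fit of the fixture from the plate's corners was about 2 mm off. I redid it with the screws and fences before moving the arm.
  - On first lowering, the insert touched the right fence flare at about 3 N. I shifted it 3 mm sideways before going in.
  - The fence ends in the second fit still missed by 1 to 2 px along the guide.

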